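Flip the queue marker of a finished sample

TASK

The sample in the conical flask (sloping sides, dark stopper) has been run. Turn over the hinged marker of its bay on the sample queue rack: with the fingertips, push the marker up and over its hinge and on down until it lies flat on the other side with the tick face up. Only push it, never pinch it, and leave the other three markers and all the vessels as they are.

Things in the scene. Friction and masses are not known exactly. Their poses are not given: they have to be found in the camera images.
- rack: Aluminium sample queue rack, fixed, 352 mm long. Origin on the bench below hinge2; axes as hinge2's. Its T-section rail has a top flange 62 mm high that reaches 36 mm to each side of the pins. A flat marker lies 1.5 mm above it, and its outer 36 mm overhangs freely, underside 63 mm above the bare bench on the left, so fingertips fit beneath. Base plate: 10 mm high, 36 mm to the left.
- marker1 (a joint): Angle of flip-over marker 1 about its hinge pin. 0: lying flat to the rack's left (+y of hinge1) with the ring face up; pi/2: standing upright; pi: lying flat to the right, tick face up. Stops at 0 and pi. A stiff friction hinge: the marker stays at whatever angle it is left, does not fall by itself, and turns with under 1 N at the tab. It may start up to 0.15 rad off its rest.
- hinge1 (a point): Centre of hinge pin 1, fixed in the rack, 66 mm above the bench. Its x axis lies along the pins (the rack's long direction, roughly away from the robot), y to the rack's left, z up. The markers are 85 mm apart along x; marker 1 is nearest the robot, 4 farthest. Two 7 mm wide, 12 mm tall brackets hold the pin 32.5 mm to each side along x.
- tab1 (a point): Middle of the thumb tab of marker 1, at half its thickness, 61 mm from the hinge pin; turns with the marker. The marker is a flat white plastic strip 5 mm thick: a plate 54 mm wide (along the pin) from 5 to 50 mm from the pin, then the tab, 28 mm wide, to 72 mm from the pin. One face has an inlaid dark ring, the other an inlaid dark tick.
- bay1 (a point): Centre of the floor of bay 1 of the vessel shelf, 13 mm above the bench, 122 mm to the right (-y) of hinge1: the vessel standing here belongs to marker 1. The shelf lips and dividers are 9 mm high above the floor, and the bays are 82 mm by 88 mm.
- marker2 (a joint): Angle of flip-over marker 2 about its hinge pin. 0: lying flat to the rack's left (+y of hinge2) with the ring face up; pi/2: standing upright; pi: lying flat to the right, tick face up. Stops at 0 and pi. A stiff friction hinge: the marker stays at whatever angle it is left, does not fall by itself, and turns with under 1 N at the tab. It may start up to 0.15 rad off its rest.
- hinge2 (a point): Centre of hinge pin 2, fixed in the rack, 66 mm above the bench. Its x axis lies along the pins (the rack's long direction, roughly away from the robot), y to the rack's left, z up. The markers are 85 mm apart along x; marker 1 is nearest the robot, 4 farthest.
- tab2 (a point): Middle of the thumb tab of marker 2, at half its thickness, 61 mm from the hinge pin; turns with the marker. Same sizes as marker 1.
- bay2 (a point): Centre of the floor of bay 2 of the vessel shelf, 13 mm above the bench, 122 mm to the right (-y) of hinge2: the vessel standing here belongs to marker 2.
- marker3 (a joint): Angle of flip-over marker 3 about its hinge pin. 0: lying flat to the rack's left (+y of hinge3) with the ring face up; pi/2: standing upright; pi: lying flat to the right, tick face up. Stops at 0 and pi. A stiff friction hinge: the marker stays at whatever angle it is left, does not fall by itself, and turns with under 1 N at the tab. It may start up to 0.15 rad off its rest.
- hinge3 (a point): Centre of hinge pin 3, fixed in the rack, 66 mm above the bench. Its x axis lies along the pins (the rack's long direction, roughly away from the robot), y to the rack's left, z up. The markers are 85 mm apart along x; marker 1 is nearest the robot, 4 farthest.
- tab3 (a point): Middle of the thumb tab of marker 3, at half its thickness, 61 mm from the hinge pin; turns with the marker. Same sizes as marker 1.
- bay3 (a point): Centre of the floor of bay 3 of the vessel shelf, 13 mm above the bench, 122 mm to the right (-y) of hinge3: the vessel standing here belongs to marker 3.
- marker4 (a joint): Angle of flip-over marker 4 about its hinge pin. 0: lying flat to the rack's left (+y of hinge4) with the ring face up; pi/2: standing upright; pi: lying flat to the right, tick face up. Stops at 0 and pi. Already turned over at the start, to be left alone; same build as the others.
- hinge4 (a point): Centre of hinge pin 4, fixed in the rack, 66 mm above the bench. Its x axis lies along the pins (the rack's long direction, roughly away from the robot), y to the rack's left, z up. The markers are 85 mm apart along x; marker 1 is nearest the robot, 4 farthest.
- tab4 (a point): Middle of the thumb tab of marker 4, at half its thickness, 61 mm from the hinge pin; turns with the marker. Same sizes as marker 1.
- bay4 (a point): Centre of the floor of bay 4 of the vessel shelf, 13 mm above the bench, 122 mm to the right (-y) of hinge4: the vessel standing here belongs to marker 4.
- conical_flask: The sample that has been run: a clear glass conical flask, straight sloping sides, 66 mm across its base, neck 25 mm, with a dark stopper, 118 mm tall. Origin: centre of its underside. Stands loose in bay 1, 2 or 3.
- volumetric_flask: Clear glass volumetric flask: round bulb 62 mm across, long thin 14 mm neck, white stopper, 176 mm tall. Origin: centre of its underside. Loose, in bay 1, 2 or 3; stays where it is.
- wide_bottle: White wide-mouth plastic bottle with a white screw cap, 64 mm across, 95 mm tall. Origin: centre of its underside. Loose, in bay 1, 2 or 3; stays where it is.
- small_bottle: Small white plastic bottle, 44 mm across, 70 mm tall, in bay 4. Origin: centre of its underside. Loose; stays where it is.
Not all that is in view belongs to the job. What is shaped like the wide_bottle but orange is not meant.

How it is judged:
On the way:
1. the marker of the conical flask's bay stands up on its hinge, pushed by the fingers (((horizontal distance between conical_flask and bay1 below 0.045 m and value of joint marker1 between 1 and 2.4 rad and contact force between the fingers and marker1 above 0.05 N) or (horizontal distance between conical_flask and bay2 below 0.045 m and value of joint marker2 between 1 and 2.4 rad and contact force between the fingers and marker2 above 0.05 N) or (horizontal distance between conical_flask and bay3 below 0.045 m and value of joint marker3 between 1 and 2.4 rad and contact force between the fingers and marker3 above 0.05 N))), for 0.05 s.
At the end, for the whole second after the job is handed in: The marker of the bay in which the conical flask stands lies over on the right, tick face up, within 0.14 rad (8 degrees) of flat and still; the tabs of the other three markers are within 20 mm of where they began; the four vessels stand upright within 15 mm of where they began (((horizontal distance between conical_flask and bay1 below 0.045 m and value of joint marker1 above 3 rad and velocity of joint marker1 between -0.1 and 0.1 rad/s and distance of each of tab2, tab3, tab4 from where it was at the start of the episode below 0.02 m) or (horizontal distance between conical_flask and bay2 below 0.045 m and value of joint marker2 above 3 rad and velocity of joint marker2 between -0.1 and 0.1 rad/s and distance of each of tab1, tab3, tab4 from where it was at the start of the episode below 0.02 m) or (horizontal distance between conical_flask and bay3 below 0.045 m and value of joint marker3 above 3 rad and velocity of joint marker3 between -0.1 and 0.1 rad/s and distance of each of tab1, tab2, tab4 from where it was at the start of the episode below 0.02 m)) and distance of each of conical_flask, volumetric_flask, wide_bottle, small_bottle from where it was at the start of the episode below 0.015 m and angle between each of conical_flask, volumetric_flask, wide_bottle, small_bottle's own z axis and vertical below 0.1 rad); the robot touches nothing.
It fails at once if another marker is turned (its tab moves more than 20 mm) ((not (horizontal distance between conical_flask and bay1 below 0.045 m) and distance of tab1 from where it was at the start of the episode above 0.02 m) or (not (horizontal distance between conical_flask and bay2 below 0.045 m) and distance of tab2 from where it was at the start of the episode above 0.02 m) or (not (horizontal distance between conical_flask and bay3 below 0.045 m) and distance of tab3 from where it was at the start of the episode above 0.02 m) or distance of tab4 from where it was at the start of the episode above 0.02 m).
It fails at once if a vessel is lifted, shifted by more than 15 mm or tipped (distance of any of conical_flask, volumetric_flask, wide_bottle, small_bottle from where it was at the start of the episode above 0.015 m or angle between any of conical_flask, volumetric_flask, wide_bottle, small_bottle's own z axis and vertical above 0.25 rad).
It fails at once if a marker is pinched: both its faces squeezed by the fingers at once with more than 4 N (((contact force between the fingers and marker1_c0 above 4 N or contact force between the fingers and marker1_c1 above 4 N) and (contact force between the fingers and marker1_c2 above 4 N or contact force between the fingers and marker1_c3 above 4 N)) or ((contact force between the fingers and marker2_c0 above 4 N or contact force between the fingers and marker2_c1 above 4 N) and (contact force between the fingers and marker2_c2 above 4 N or contact force between the fingers and marker2_c3 above 4 N)) or ((contact force between the fingers and marker3_c0 above 4 N or contact force between the fingers and marker3_c1 above 4 N) and (contact force between the fingers and marker3_c2 above 4 N or contact force between the fingers and marker3_c3 above 4 N))).
It also fails if it takes over 38 s, if anything falls off the work surface, if the arm or the gripper's body presses on something with over 40 N, if the wrist force passes 120 N, or if a joint passes its speed limit or range.

ROBOT

A 7-joint arm with a two-finger parallel gripper is mounted at the origin on the work surface. World frame = base frame: x ahead of the robot, y to its left, z up, the work surface at z = 0. Lengths are in m, angles in rad, forces in N, time in s.
With the tool pointing down it reaches from about 0.4 to 0.85 m from the base axis. Payload 10.4 kg.
Tool frame: the origin (TCP) lies between the finger pads; the fingertips stand ctrl.tips_ahead ahead of it and the grasp point (between the pads) lies 5 mm behind it (ctrl.tips_ahead is the distance from the TCP to the fingertips, in m); z points along the fingers, y is the line along which they close (so a half turn about z gives the same grasp; the last joint's range is limited). The gripper opens to 87 mm and grips with 3 to 60 N. Pads are 19 mm wide; open, the fingers measure 117 mm over their backs; the gripper's body (75 mm by 190 mm) begins 51 mm behind the grasp point.
Start: joints at [1.181, 0.332, -0.065, 1.46, 0.022, 1.35, -0.088], TCP at [0.224, -0.583, 0.237] pointing down, gripper open.
Joint ranges: [-2.6, 2.6], [-0.5, 2.12], [-1.47, 1.34], [0.16, 2.42], [-1.27, 4.41], [0.06, 2.06], [-2.6, 2.6]. Speed limits (rad/s): [2.22, 2.22, 2.79, 2.79, 3.14, 3.14, 3.14].

INTERFACE

Orientations are given as a 3x3 rotation matrix whose columns are the frame's x, y, z axes.
In Python, from rig import ctrl, sensors, eyes, job_done gives the robot as it stands. Calls block until the motion is done:
- ctrl.goto(position, orientation): joint-space move of the TCP to a pose.
- ctrl.move_linear(position, velocity=0.15, rotation=None, stop_force=None): straight line of the TCP; rotation=None keeps the orientation; velocity is the mean speed in m/s. With stop_force (N) it stops when the force on the tool has changed by that much, and returns True; else False.
- ctrl.move_j(angles): joint-space move.
- ctrl.open_jaws() and ctrl.grab(force=None): open the fingers fully, or close them until they stop; force is the grip in N (None keeps the last).
- ctrl.hold(seconds).
- ctrl.solve_ik(position, orientation): joint angles nearest the present ones, or None.
- sensors.read_state(): the state.
- eyes.snapshot(name): name is "scene" or "top" or "wrist"; returns a dict with "color" (400x640x3 uint8, red, green, blue), "mtx" (3x3 intrinsics, pixels), "R" (3x3) and "t" (3): a world point X has camera coordinates R X + t. Camera axes: x right, y down, z forward; pixel columns grow to the right and rows downward; lengths in m; the calibration is good to about 2 mm. A picture is of the moment at which its call begins. There is no depth.
A pose or a line that the arm cannot do raises ctrl.PlanningError and nothing moves.
- job_done(): hands the job in; it is judged then, once.
The state is a dict: "time": time; "q": joint angles; "joint_vel": joint speeds; "tau": joint torques, N m; "tcp_pos": TCP position; "eef_rot": TCP orientation; "contact_force": force on the tool from outside, world axes, zero at the start; "moment": the same for the moment, N m; "gripper_width": opening from 0.0 (shut) to 1.0 (fully open); "finger_force": force on a finger pad.
Only numpy, scipy, OpenCV 4.12 (cv2) and the standard library are available. Lean on these libraries where they do the work, as an engineer would, in place of code of your own. Each camera call takes 0.05 s, during which the arm holds its last target. There are 200 camera calls.

## Working session

There is one attempt and no reset: what is moved stays moved. The work goes in short steps, each a Python script; the robot and the scene stay as the last script left them, time stands still between calls to the robot, and variables do not carry over. Pictures are saved under pics/ and viewed, at most 10 in all, crops included, and the job is handed in when it is done.

```bash
mkdir -p pics; python3 - <<'E'
from rig import ctrl,sensors,eyes
import cv2,numpy as np,pickle
d={}
for n in("scene","top"):
    s=eyes.snapshot(n);d[n]=s;cv2.imwrite(f"pics/{n}0.png",s["color"][:,:,::-1])
    print(n,s["mtx"].tolist(),np.round(s["R"],3).tolist(),s["t"])
pickle.dump(d,open("cams.pkl","wb"))
print(ctrl.tips_ahead,sensors.read_state())
E
```

```text
scene [[378.5143789201886, 0.0, 321.32158875429576], [0.0, 378.5143789201886, 201.45458170694897], [0.0, 0.0, 1.0]] [[-0.758, 0.652, -0.018], [0.384, 0.424, -0.82], [-0.527, -0.629, -0.572]] [ 0.46670111 -0.17905462  1.12335696]
top [[378.4243873437435, 0.0, 316.87672137171313], [0.0, 378.4243873437435, 195.69319017678745], [0.0, 0.0, 1.0]] [[0.019, -1.0, 0.015], [-0.998, -0.02, -0.052], [0.052, -0.014, -0.999]] [-0.00664773  0.60764158  0.7531342 ]
0.014 {'time': 0.1, 'q': array([ 1.18143895,  0.33277298, -0.06467583,  1.46084816,  0.02159684,
        1.34988617, -0.08850692]), 'joint_vel': array([-0.00070166, -0.0006249 ,  0.00090529, -0.00233378, -0.00186758,
       -0.00112093, -0.00069344]), 'tau': array([ 1.07311989e-03, -6.24548793e+01,  2.39598833e-02, -3.90722573e+01,
       -6.15468970e-02,  3.64519574e-02,  1.20635573e-04]), 'tcp_pos': array([ 0.22398979, -0.58314144,  0.23586009]), 'eef_rot': array([[ 9.33499112e-01,  3.58579372e-01, -4.92674035e-04],
       [ 3.58579705e-01, -9.33498447e-01,  1.11564859e-03],
       [-5.98618745e-05, -1.21811988e-03, -9.99999256e-01]]), 'contact_force': array([-0.29932259, -0.40022066, -0.1528024 ]), 'moment': array([0.02924526, 0.02507035, 0.03316682]), 'finger_force': 0.0, 'gripper_width': 0.9981017617689157}
```

View pics/scene0.png

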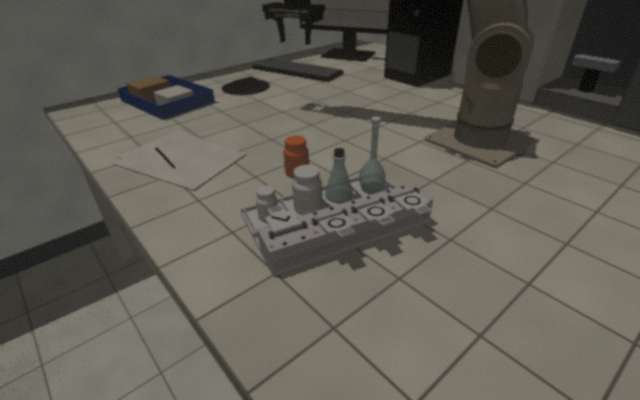

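View pics/top0.png

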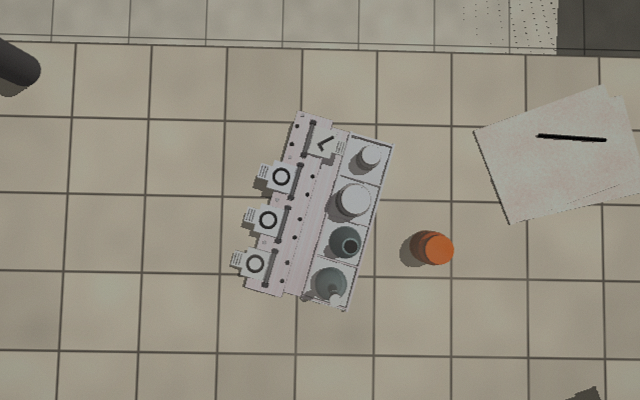

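The scene shows the volumetric flask (375,165), the conical flask with dark stopper (339,175), the wide white bottle (307,190) and the small bottle (266,203); the orange bottle (295,157) is a decoy. In the top view, near to far, they are the volumetric flask (328,283), the conical flask (345,243), the wide bottle (353,200) and the small bottle (368,157). The dark-stoppered flask is therefore in bay 2, and its marker's ring is at top (268,220). The lookalikes are the rings at (255,264) and (281,177). I'll check with a close crop.

```bash
python3 - <<'E'
import cv2
im=cv2.imread("pics/top0.png")[105:315,225:400]
cv2.imwrite("pics/crop1.png",cv2.resize(cv2.convertScaleAbs(im,alpha=1.0),None,fx=2.8,fy=2.8,interpolation=cv2.INTER_CUBIC))
E
```

```text
(no output)
```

View pics/crop1.png

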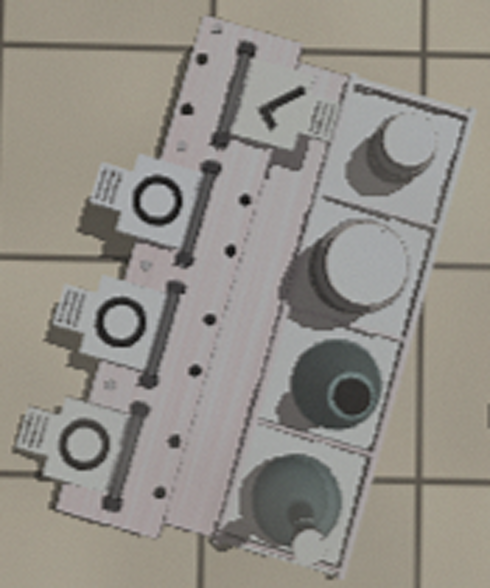

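The crop confirms it: the dark stopper at crop (352,395) belongs to bay 2, so marker 2 (ring at crop (121,322)) is the one to turn. I'll fit the rack pose from the bracket ends and plan the push path.

```bash
cat > h.py <<'E'
import numpy as np,pickle
from scipy.optimize import least_squares
from rig import ctrl,sensors,eyes,job_done
cam=pickle.load(open("cams.pkl","rb"))["top"]
uv=np.array([[140,408],[112,503],[177,288],[148,381],[212,167],[185,260],[247,48],[220,140]],float)
uv=(uv+.5)/2.8-.5+[225,105]
L=np.array([[85*(k-2)+s*32.5,0,72] for k in(1,2,3,4) for s in(1,-1)])/1e3
def rack2w(P,p):
    c,s=np.cos(p[2]),np.sin(p[2]); return np.asarray(P)@np.array([[c,-s,0],[s,c,0],[0,0,1]]).T+[p[0],p[1],0]
def proj(X,cam=cam):
    q=(X@cam["R"].T+cam["t"])@cam["mtx"].T; return q[...,:2]/q[...,2:]
fit=least_squares(lambda p:(proj(rack2w(L,p))-uv).ravel(),[.5,0,0])
P=fit.x
def tool(x,y,z,t,sgn=1):
    """TCP pose for tip centre at rack (x,y,z); t = tilt from vertical, tip pointing right-down."""
    d=np.array([0,-np.sin(t),-np.cos(t)]); ya=np.array([sgn,0,0.]); xa=np.cross(ya,d)
    Rr=np.c_[xa,ya,d]; c,s=np.cos(P[2]),np.sin(P[2]); Rz=np.array([[c,-s,0],[s,c,0],[0,0,1]])
    return rack2w(np.array([x,y,z])-ctrl.tips_ahead*d,P),Rz@Rr
def push(th,over=0.0):
    """tip pose holding marker at angle th."""
    f=np.clip(th/np.pi,0,1); t=np.radians(60-30*f); r=.064-.014*f
    u=np.array([np.cos(th),np.sin(th)]); n=np.array([-np.sin(th),np.cos(th)])
    h=abs(n@[-np.cos(t),np.sin(t)])*.0095
    q=np.array([0,.066])+r*u-n*(.0025+h-over); return q[0],q[1],t
E
python3 - <<'E'
from h import *
print(P,np.degrees(P[2]),np.abs(fit.fun).max())
print("ring px check",proj(rack2w([[0,.0275,.0685]],P)), 225+121/2.8,105+322/2.8)
for s in(1,-1):
    for th in np.linspace(-.25,np.pi,9):
        y,z,t=push(th); p,R=tool(0,y,z,t,s); q=ctrl.solve_ik(p,R); print(s,round(th,2),p.round(3),None if q is None else np.round(q,2))
    for yy,zz in((.14,.04),(.14,.3)):
        p,R=tool(0,yy,zz,np.radians(60),s); q=ctrl.solve_ik(p,R); print(yy,zz,p.round(3),None if q is None else np.round(q,2))
E
```

```text
[ 0.5503148   0.06891308 -0.2663153 ] -15.258742842744143 0.7066626759864221
ring px check [[268.78241699 219.87302281]] 268.2142857142857 220.0
1 -0.25 [0.569 0.138 0.048] [-0.37  1.04 -0.46  1.19  0.87  1.99 -1.18]
1 0.17 [0.57  0.142 0.073] [-0.37  0.99 -0.46  1.2   0.85  1.99 -1.16]
1 0.6 [0.568 0.135 0.099] [-0.23  0.96 -0.66  1.24  0.93  2.02 -1.19]
1 1.02 [0.564 0.119 0.12 ] [-0.07  0.94 -0.86  1.31  1.    2.04 -1.22]
1 1.45 [0.557 0.095 0.132] [ 0.07  0.92 -1.02  1.38  1.04  2.04 -1.24]
1 1.87 [0.55  0.069 0.132] [ 0.17  0.86 -1.04  1.47  1.01  1.95 -1.22]
1 2.29 [0.544 0.046 0.12 ] [ 0.26  0.81 -1.05  1.54  0.97  1.84 -1.19]
1 2.72 [0.54  0.032 0.103] [ 0.32  0.77 -1.04  1.6   0.94  1.73 -1.17]
1 3.14 [0.539 0.027 0.085] [ 0.36  0.74 -1.02  1.65  0.91  1.63 -1.15]
0.14 0.04 [0.59  0.216 0.047] [-0.57  1.13 -0.26  0.95  0.75  2.03 -1.08]
0.14 0.3 [0.59  0.216 0.307] None
-1 -0.25 [0.569 0.138 0.048] [-0.37  1.04 -0.46  1.19  0.87  1.99  1.96]
-1 0.17 [0.57  0.142 0.073] [-0.37  0.99 -0.46  1.2   0.85  1.99  1.98]
-1 0.6 [0.568 0.135 0.099] [-0.23  0.96 -0.66  1.24  0.93  2.02  1.95]
-1 1.02 [0.564 0.119 0.12 ] [-0.07  0.94 -0.86  1.31  1.    2.04  1.92]
-1 1.45 [0.557 0.095 0.132] [ 0.09  0.95 -1.06  1.38  1.07  2.06  1.89]
-1 1.87 [0.55  0.069 0.132] [ 0.18  0.87 -1.06  1.47  1.02  1.96  1.92]
-1 2.29 [0.544 0.046 0.12 ] [ 0.35  0.95 -1.25  1.54  1.11  1.97  1.88]
-1 2.72 [0.54  0.032 0.103] [ 0.42  0.92 -1.25  1.6   1.09  1.87  1.9 ]
-1 3.14 [0.539 0.027 0.085] [ 0.47  0.9  -1.25  1.64  1.07  1.77  1.91]
0.14 0.04 [0.59  0.216 0.047] [-0.57  1.13 -0.26  0.95  0.75  2.03  2.06]
0.14 0.3 [0.59  0.216 0.307] None
```

```bash
sed -i 's/np.radians(60-30\*f)/np.radians(50-20*f)/' h.py; python3 - <<'E'
from h import *
y,z,t=push(-.35); R0=tool(0,0,0,t)[1]
for zz in (z,.2,.25,.3):
    q=ctrl.solve_ik(tool(0,.15,zz,t)[0],R0); print(zz,None if q is None else np.round(q,2))
s=sensors.read_state(); p=s["tcp_pos"]
ctrl.grab(5)
ctrl.goto([.35,-.40,.40],s["eef_rot"])
pa=tool(0,.15,.25,t)
ctrl.goto([.5,.15,.40],tool(0,0,0,np.radians(15))[1])
ctrl.goto(*pa); 
print(ctrl.move_linear(tool(0,.15,z,t)[0],.15,stop_force=15))
s=sensors.read_state(); print(s["time"],s["tcp_pos"],tool(0,.15,z,t)[0],s["q"].round(2),s["contact_force"])
import cv2
for n in("scene","wrist"): cv2.imwrite(f"pics/{n}1.png",eyes.snapshot(n)["color"][:,:,::-1])
im=cv2.imread("pics/scene1.png")[100:310,200:480]; cv2.imwrite("pics/crop2.png",cv2.resize(im,None,fx=2.8,fy=2.8))
E
```

```text
0.037251309625276556 [-0.32  1.13 -0.74  1.02  0.99  2.05 -1.23]
0.2 [-0.65  0.86 -0.06  0.97  0.56  2.03 -0.91]
0.25 [-0.84  0.84  0.34  0.94  0.36  2.03 -0.74]
0.3 [-1.06  0.96  0.94  0.89  0.03  2.04 -0.46]
False
7.7583 [0.59308628 0.22422948 0.04724181] [0.59261405 0.2239717  0.04625034] [-0.83  1.03  0.29  1.07  0.29  1.76 -0.9 ] [-0.19936391 -0.20590921 -0.6214743 ]
```

View pics/crop2.png

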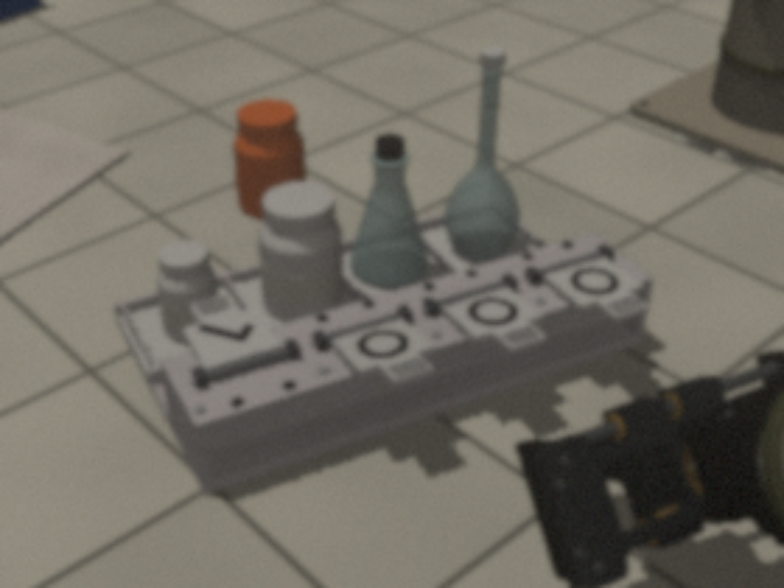

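The vessels and markers are undisturbed. The gripper shows at the lower right, crop (520-784, 360-588). I'll check the jaw width and where the tip should appear.

```bash
python3 - <<'E'
from h import *
sc=pickle.load(open("cams.pkl","rb"))["scene"]; s=sensors.read_state()
print(s["gripper_width"],s["eef_rot"].round(2))
T=s["tcp_pos"];R=s["eef_rot"]
f=lambda X:((proj(X,sc)-[200,100])*2.8).round()
print("tip",f(T+.014*R[:,2]),"TCP",f(T),"back",f(T-.05*R[:,2]),f(T-.05*R[:,2]+.095*R[:,1]),f(T-.05*R[:,2]-.095*R[:,1]))
print("tabs",f(rack2w([[-.085,.061,.066],[0,.061,.066],[.085,.061,.066]],P)))
for v in (.1,.08,.06): 
    y,z,t=push(-.35); q=ctrl.solve_ik(tool(0,v,z,t)[0],R);print(v,None if q is None else q.round(2))
E
```

```text
0.009806275264297691 [[ 0.17  0.96 -0.2 ]
 [ 0.62 -0.26 -0.74]
 [-0.77  0.   -0.64]]
tip [595. 457.] TCP [607. 458.] back [657. 459.] [514. 515.] [785. 409.]
tabs [[622. 308.]
 [519. 342.]
 [406. 379.]]
0.1 [-0.81  0.95  0.3   1.22  0.31  1.67 -0.9 ]
0.08 [-0.81  0.92  0.3   1.28  0.32  1.64 -0.9 ]
0.06 [-0.8   0.9   0.31  1.33  0.33  1.61 -0.89]
```

View pics/scene1.png

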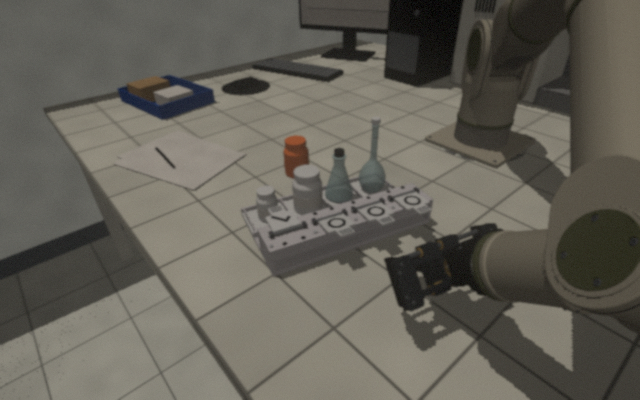

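The jaws are shut, and the projected tabs match the picture to within 2 px. Next I insert the tips under the tab and sweep.

```bash
python3 - <<'E'
from h import *
import cv2
y,z,t=push(-.35); p,R=tool(0,y,z,t)
print("stop",ctrl.move_linear(p,.08,rotation=R,stop_force=12))
for th in np.arange(-.05,1.7,.3):
    y,z,t=push(th); p,R=tool(0,y,z,t)
    ctrl.move_linear(p,.08,rotation=R)
    s=sensors.read_state(); print(round(th,2),s["time"].__round__(2),s["contact_force"].round(1),s["q"].round(2))
im=eyes.snapshot("scene")["color"][:,:,::-1][100:310,200:480]; cv2.imwrite("pics/crop3.png",cv2.resize(im,None,fx=2.8,fy=2.8))
E
```

```text
stop False
-0.05 9.53 [ 0.1 -0.2  0. ] [-0.8   0.88  0.31  1.32  0.34  1.63 -0.88]
0.25 9.91 [-0.2 -0.1 -0.4] [-0.8   0.84  0.31  1.33  0.33  1.63 -0.87]
0.55 10.28 [0.  1.1 0.2] [-0.79  0.79  0.31  1.36  0.33  1.63 -0.86]
0.85 10.67 [ 0.1 -0.2  0.5] [-0.78  0.74  0.31  1.39  0.33  1.61 -0.84]
1.15 11.05 [-0.2  1.3  0.2] [-0.77  0.68  0.32  1.43  0.33  1.59 -0.82]
1.45 11.44 [-0.3 -0.4 -0.6] [-0.76  0.63  0.32  1.48  0.33  1.55 -0.8 ]
```

View pics/crop3.png

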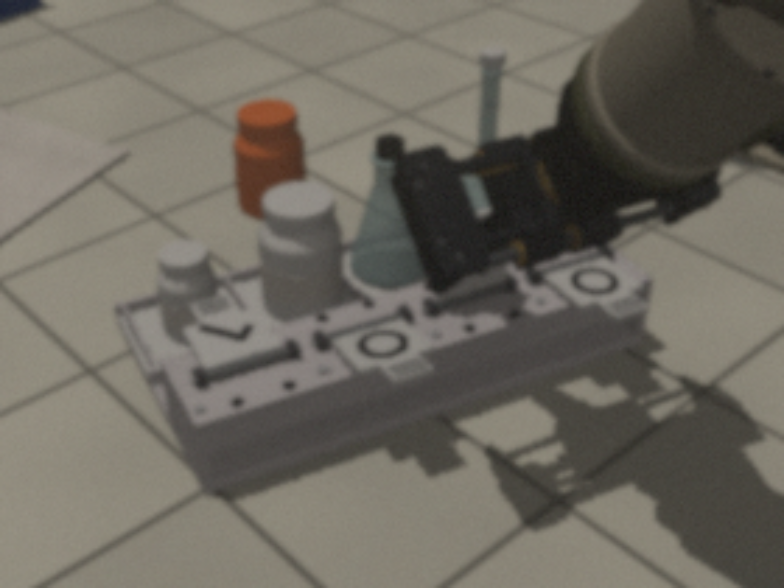

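Marker 2 has left its place at crop (495,312) and stands behind the gripper. Markers 1 (597,282) and 3 (384,344) are still flat. I'll continue over and press down gently.

```bash
python3 - <<'E'
from h import *
import cv2
for th in np.arange(1.75,2.96,.3):
    y,z,t=push(th); p,R=tool(0,y,z,t); ctrl.move_linear(p,.08,rotation=R)
y,z,t=push(np.pi,.007); p,R=tool(0,y,z,t)
print("stop",ctrl.move_linear(p,.04,rotation=R,stop_force=6))
s=sensors.read_state(); print(s["time"],s["contact_force"],s["tcp_pos"]-p)
ctrl.move_linear(s["tcp_pos"]+[0,0,.06],.1)
ctrl.move_linear(tool(0,.1,.30,t)[0],.2)
im=eyes.snapshot("top")["color"][:,:,::-1]; cv2.imwrite("pics/top4.png",cv2.resize(im[95:325,200:440],None,fx=2.5,fy=2.5))
im=eyes.snapshot("scene")["color"][:,:,::-1][100:310,200:480]; cv2.imwrite("pics/crop4.png",cv2.resize(im,None,fx=2.8,fy=2.8))
print(sensors.read_state()["time"])
E
```

```text
stop True
13.625 [-0.9117079   0.90474441  8.91197665] [0.00089502 0.00141618 0.00688599]
15.75
```

View pics/crop4.png

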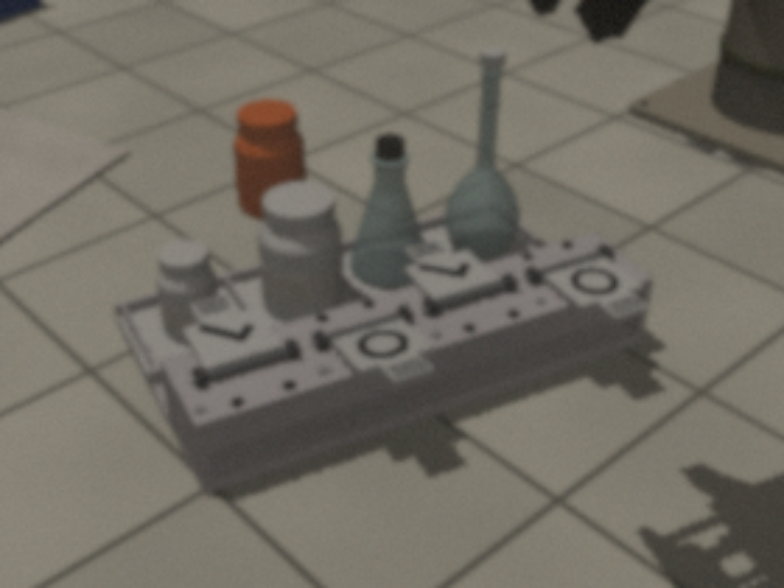

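Marker 2 lies to the right with its tick up at crop (445,268). It stopped on contact at exactly the flat height. The vessels and other markers are unchanged, and the robot is clear.

```bash
python3 -c "
from rig import *
print(job_done())"
```

```text
the job is handed in; nothing more can be done
None
```

Marker 2, for the conical flask's bay, was pushed over by the fingertips and lies flat on the right with the tick up; the last picture showed the other markers and vessels unmoved, and the job is handed in (no verdict was returned).

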